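# Feed tube-end plugs through the gate of a feeder board

## Task

With the fingertips, sweep the three loose round steel plugs across the deck of the plywood feeder board and out through the gap in its low aluminium fence, one at a time, so that all three drop into the slot beyond it. Only slide them: nothing is to be picked up. Leave the tube offcut that stands on the deck, and the jar and the brush beside the board, where they are.

Things in the scene. Friction and masses are not known exactly. Their poses are not given: they have to be found in the camera images.
- feeder: plywood feeder board, fixed to the bench. Origin on the bench surface; x points across the deck to the gate and slot, z up. Deck: flat, level, 64 mm above the bench, x -130 to +70 mm, y -125 to +125 mm; at x = 70 it ends in a sharp drop into the slot. Side rails (inner faces y = +-125) stand 12 mm above the deck; the back edge x = -130 is open
- gate (a point): middle of the gate, on the edge of the drop: feeder (70, 0, 64) mm. The gate is a 46 mm gap between two halves of an aluminium fence, 12 mm high, 5 mm thick; each half runs from (69, +-25) mm back to (46, +-124) mm, a shallow funnel. A plug falls once its centre is past the drop, so the fingers need not enter the gate
- slot (a point): middle of the slot's floor: feeder x = 99, y = 0, z = 6 mm. The slot is an open-topped trough with a black floor, 58 mm wide (feeder x 70 to 128) and 142 mm long (y -71 to 71), its floor 58 mm below the deck; its far wall and its ends rise 6 mm above deck height
- plug_1: one of three identical solid steel tube-end plugs: a flat disc 34 mm in diameter and 8 mm thick, 57 g give or take a third, lying loose on the deck of the feeder. Origin: centre of its underside when it starts; it may land either way up
- plug_2: one of three identical solid steel tube-end plugs: a flat disc 34 mm in diameter and 8 mm thick, 57 g give or take a third, lying loose on the deck of the feeder. Origin: centre of its underside when it starts; it may land either way up
- plug_3: one of three identical solid steel tube-end plugs: a flat disc 34 mm in diameter and 8 mm thick, 57 g give or take a third, lying loose on the deck of the feeder. Origin: centre of its underside when it starts; it may land either way up
- tube: offcut of steel tube standing upright on the back part of the deck, 32 mm outside diameter, 55 mm tall, open at both ends. Origin: centre of its underside. To be left alone
- jar: small closed jar standing on the bench beside the board, 56 mm in diameter, 70 mm tall. Origin: centre of its underside. To be left alone
- brush: hand brush with a straight handle lying on the bench on the other side of the board, along its own x axis. Origin: underside near its middle. To be left alone
Not all that is in view belongs to the job. Leave any orange look-alike of the plug_2 alone. What is shaped like the plug_1 but blue is not meant.

How it is judged:
By the outcome, as a careful person would: the job done as asked, in the order asked, and still so for the second after the job is handed in, with the robot touching nothing.
It also fails if it takes over 72 s, if anything falls off the work surface, if the arm or the gripper's body presses on something with over 40 N, if the wrist force passes 120 N, or if a joint passes its speed limit or range.

## Robot

A 6-joint arm with a two-finger parallel gripper is mounted at the origin on the work surface. World frame = base frame: x ahead of the robot, y to its left, z up, the work surface at z = 0. Lengths are in m, angles in rad, forces in N, time in s.
With the tool pointing down it reaches from about 0.375 to 0.975 m from the base axis. Payload 3.8 kg.
Tool frame: the origin (TCP) lies on the centre line of the jaws, within the pads' length; the fingertips stand 25 mm ahead of it and the grasp point (between the pads) lies 6 mm ahead of it; z points along the fingers, y is the line along which they close (so a half turn about z gives the same grasp; the last joint's range is limited). The gripper opens to 85 mm and grips with 20 to 120 N. Pads are 22 mm wide; open, the fingers measure 114 mm over their backs; the gripper's body (76 mm by 85 mm) begins 54 mm behind the grasp point. The pads swing forward as they close: fully open they stand 13 mm farther back than shut.
Start: joints at [1.118, 0.264, 1.604, -0, 1.274, -0.037], TCP at [0.273, 0.617, 0.256] pointing down, gripper open.
Joint ranges: [-2.63, 2.63], [-0.94, 2.18], [0.31, 2.57], [-1.31, 4.45], [0, 2.66], [-2.55, 2.55]. Speed limits (rad/s): [2.57, 2.57, 3.14, 3.14, 3.14, 3.14].

## Interface

Orientations are given as a rotation vector (axis times angle).
In Python, from workcell import bot gives the robot as it stands. The module is installed in compiled form; this text tells all that it offers.
- The arm moves only by the tool play_rows, never from a script. Its argument "commands" is a list that holds one entry, the list of rows, each a list of 7 numbers: the shift along the tool's x, y, z as a fraction of full scale, then the turn, a rotation vector about the tool's x, y, z as a fraction of full scale, then the closure, from -1 (fully open) to 1 (shut). A call has 1 to 8 rows; each row is the pose to reach, as a shift and turn from the pose commanded when the call began, along the tool's axes at that moment, turning the shorter way round; what a row does not reach only later rows make up. Full scale, the value 1, is 60 cm for a shift and 180 degrees for a turn. A row lasts 1/10 s, in which the tool goes at most 50 mm and 8.59 degrees, less where a joint would pass 70% of its speed; a pose out of reach is approached as far as the arm can. A call with a number of a shift or a turn outside -1 to 1 is refused whole. A call with a gripper value outside its range is refused whole. The fingers move at their own pace and stop on an object; "force" is the grip in N (left out, the last holds). Time passes only in rows, so rows that repeat a pose let the fingers close. It gives the time, the measured TCP pose, the force, the opening and the grip force at its end, in the units of the state.
- bot.read_state(): the state, without advancing time (a new reading comes with each control period).
- bot.read_camera(name): name is "side" or "top"; returns the picture (420x560x3 uint8, blue, green, red); there is no depth.
- bot.camera_params(name): a dict with "fov_y" (degrees; the focal length in pixels is half the picture's height over the tangent of half this angle, whatever the lens; pixels are square), "cx", "cy" (the principal point, pixels), "D" ([k1, k2, p1, p2, k3] as OpenCV has them; the pictures are not rectified), "rvec" (rotation vector, rad) and "tvec" (3), from world to camera coordinates, as OpenCV has them. Camera axes: x right, y down, z forward; pixel columns grow to the right and rows downward; lengths in m; the calibration is good to about 2 mm. A picture is of the moment at which its call begins. camera_params takes no time and is no camera call.
- bot.finish_job(): hands the job in; it is judged then, once.
The state is a dict: "time": time; "q": joint angles; "joint_vel": joint speeds; "joint_torque": joint torques, N m; "tool_pos": TCP position; "tcp_rot": TCP orientation; "wrist_force": force on the tool from outside, world axes, zero at the start; "torque": the same for the moment, N m; "width": opening from 0.0 (shut) to 1.0 (fully open); "grip_force": force on a finger pad.
Only numpy, scipy, OpenCV 4.12 (cv2) and the standard library are available. Lean on these libraries where they do the work, as an engineer would, in place of code of your own. Each camera call takes 0.05 s, during which the arm holds its last target. There are 200 camera calls.

## Working session

There is one attempt and no reset: what is moved stays moved. The work goes in short steps, Python scripts to look and compute and a tool call to move; the robot and the scene stay as the last step left them, time stands still between calls to the robot, and variables do not carry over. Pictures are saved under pics/ and viewed, at most 10 in all, crops included, and the job is handed in when it is done.

Besides the shell and the picture viewer there is one more tool, called as a command line: name --argument value ..., lists and objects as JSON in quotes. play_rows: Moves the arm, as the interface text tells. Its arguments: {"type":"object","properties":{"commands":{"type":"array"},"force":{"type":"number"}},"required":["commands"]}

```bash
mkdir -p pics
python3 - <<'E'
from workcell import bot
import cv2
for n in("top","side"):
    cv2.imwrite(f"pics/{n}0.png",bot.read_camera(n)); print(bot.camera_params(n))
print(bot.read_state())
E
```

```text
{'fov_y': 53.257405968784646, 'cx': 284.58996844276265, 'cy': 210.67390708773414, 'D': array([0.01155579, 0.        , 0.        , 0.        , 0.        ]), 'rvec': array([ 1.97863398, -2.24764226,  0.22925023]), 'tvec': array([0.09359893, 0.51080094, 0.73237006])}
{'fov_y': 42.804684916940786, 'cx': 279.88433418287207, 'cy': 221.77538354335513, 'D': array([0.04780454, 0.        , 0.        , 0.        , 0.        ]), 'rvec': array([ 2.1464796 , -0.21807891,  0.10170329]), 'tvec': array([-0.49677025,  0.12823074,  0.95030092])}
{'time': 0.1, 'q': array([ 1.11812542e+00,  2.64697758e-01,  1.60523109e+00,  9.37025319e-06,
        1.27371519e+00, -3.69365354e-02]), 'joint_vel': array([ 0.00159245, -0.00054837, -0.00431297, -0.00112269,  0.00213497,
       -0.00060859]), 'joint_torque': array([-7.91750317e-04, -5.16703033e+01, -3.68592703e+01, -1.28982033e-04,
        6.34259835e-03, -7.86002516e-07]), 'tool_pos': array([0.2723614 , 0.61694506, 0.25507647]), 'tcp_rot': array([-0.64824088, -3.07346712,  0.00312233]), 'wrist_force': array([-0.12910531, -0.73176215,  0.22297629]), 'torque': array([ 0.00151003, -0.03016933,  0.00455638]), 'grip_force': 0.0, 'width': 1.0022175782136615}
```

View pics/top0.png

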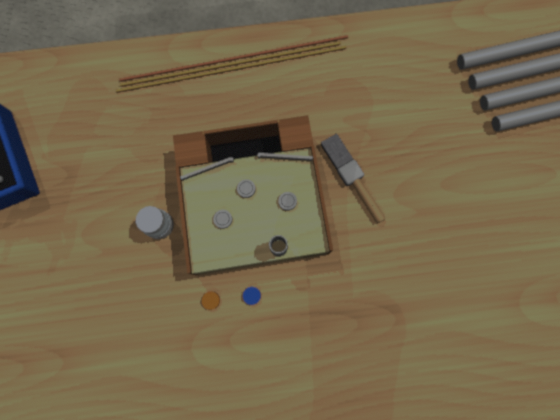

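View pics/side0.png

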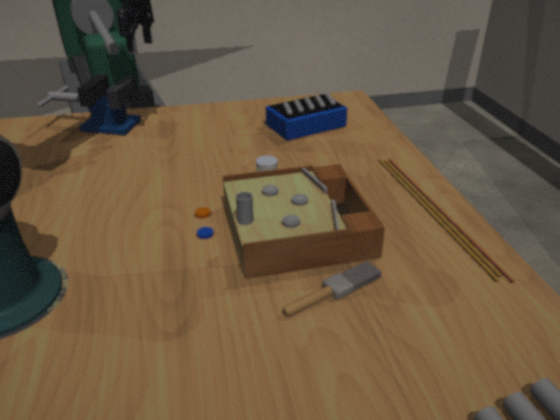

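The top view shows the board around (252,200) with the slot at its upper edge (245,148). The plugs are at (246,188), (287,201) and (222,219), the tube at (278,246), the jar at (152,222) and the brush at (352,178). Next I'll enlarge the board area.

```bash
cat > h.py <<'E'
from workcell import bot
import cv2,numpy as np
def cam(n):
    p=bot.camera_params(n);f=210/np.tan(np.radians(p['fov_y']/2))
    return np.array([[f,0,p['cx']],[0,f,p['cy']],[0,0,1.]]),p['D'],p['rvec'],p['tvec']
def ray(n,uv,z):
    K,D,r,t=cam(n);R=cv2.Rodrigues(r)[0]
    u=cv2.undistortPoints(np.array(uv,float).reshape(-1,1,2),K,D).reshape(-1,2)
    d=np.c_[u,np.ones(len(u))]@R;c=-R.T@t
    return c+d*((z-c[2])/d[:,2])[:,None]
def proj(n,P):
    K,D,r,t=cam(n);return cv2.projectPoints(np.array(P,float),r,t,K,D)[0].reshape(-1,2)
E
python3 - <<'E'
import cv2
i=cv2.imread('pics/top0.png')[110:285,130:390]
cv2.imwrite('pics/crop0.png',cv2.resize(i,(780,525),interpolation=cv2.INTER_CUBIC))
from h import *
K,D,r,t=cam('top');print(-cv2.Rodrigues(r)[0].T@t, ray('top',[(252,200)],.064))
E
```

```text
[0.3588759  0.0460248  0.82166543] [[0.5440509  0.08584519 0.064     ]]
```

View pics/crop0.png

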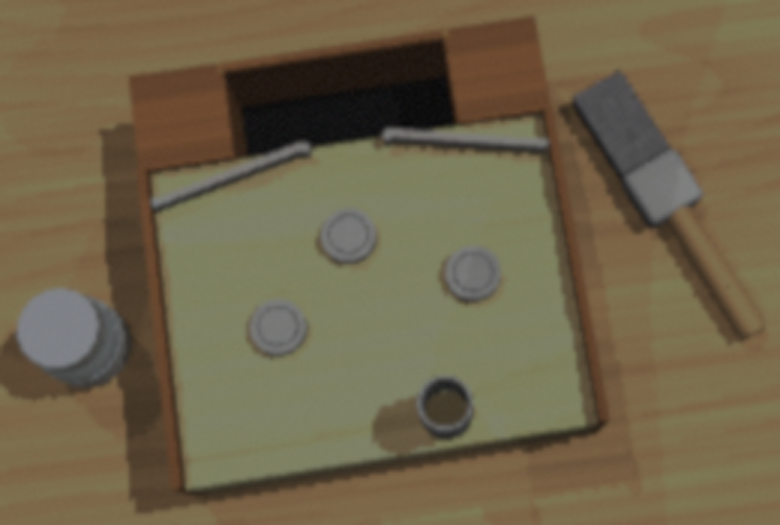

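```bash
cat >> h.py <<'E'
from scipy.optimize import least_squares
def T(p,P):
    P=np.array(P,float);c,s=np.cos(p[2]),np.sin(p[2])
    return np.c_[p[0]+c*P[:,0]-s*P[:,1],p[1]+s*P[:,0]+c*P[:,1],P[:,2]]
def inv(p,P):
    c,s=np.cos(p[2]),np.sin(p[2]);d=np.array(P)[:,:2]-p[:2]
    return np.c_[c*d[:,0]+s*d[:,1],-s*d[:,0]+c*d[:,1]]
E
python3 - <<'E'
from h import *
f=lambda a:np.array([130,110])+(np.array(a,float)+.5)/3-.5
uv=f([(150,170),(546,114),(184,489),(597,428),(307,147),(387,133)])
P=np.array([(70,125,64),(70,-125,64),(-130,125,64),(-130,-125,64),(69,25,76),(69,-25,76)])/1e3
s=least_squares(lambda p:(proj('top',T(p,P))-uv).ravel(),[.54,.08,0.1])
p=s.x;print(p,np.degrees(p[2]));print(s.fun.reshape(-1,2).round(1))
np.save('p.npy',p)
w=ray('top',f([(348,236),(472,273),(278,327)]),.072);print('plugs',w,(inv(p,w)*1e3).round(1))
w=ray('top',f([(445,401)]),.119);print('tube',w,inv(p,w)*1e3)
w=ray('top',f([(60,330)]),.07);print('jar',w,inv(p,w)*1e3)
w=ray('top',f([(620,75),(575,100),(755,330)]),.02);print('brush',w,inv(p,w)*1e3)
# side check
w=ray('side',[(270,190),(300,200),(291,221)],.069);print('side',inv(p,w)*1e3)
E
```

```text
[0.55771397 0.08667488 0.02020264] 1.1575261475819674
[[ 0.6  0.5]
 [-0.7  0.7]
 [ 0.  -0.1]
 [-0.1 -0.3]
 [ 0.1 -0.8]
 [-0.   0.1]]
plugs [[0.56561283 0.09458994 0.072     ]
 [0.53266357 0.02175517 0.072     ]
 [0.51425088 0.14289778 0.072     ]] [[  8.1   7.8]
 [-26.4 -64.4]
 [-42.3  57.1]]
tube [[0.45042519 0.04776066 0.119     ]] [[-108.05299897  -36.73891306]]
jar [[0.52967328 0.27482655 0.07      ]] [[-24.23406406 188.67973045]]
brush [[ 0.66843512 -0.09684165  0.02      ]
 [ 0.65463875 -0.06407716  0.02      ]
 [ 0.4837673  -0.15697891  0.02      ]] [[ 106.99128829 -185.71578405]
 [  93.85961605 -152.67928058]
 [ -78.85369583 -242.11025327]]
side [[-41.9895565   55.46754267]
 [  8.53375768   2.33713711]
 [-26.71591395 -67.77795466]]
```

The fit residuals are under 1 px, and the two cameras agree on the plugs to within about 5 mm. I'll sweep with the fingers about 20 mm apart, so each disc sits in the cradle between the two tips.

```bash
cat >> h.py <<'E'
from scipy.spatial.transform import Rotation as Ro
p=np.load('p.npy')
def plan(W,c):
    """W: feeder x,y (mm), world z of TCP (mm), heading deg in feeder frame"""
    s=bot.read_state();R0=Ro.from_rotvec(s['tcp_rot'])
    g=inv(p,[s['tool_pos']])[0]*1e3; print('now',g.round(1),s['tool_pos'][2].round(4),'F',s['wrist_force'].round(1),'w',s['width'],'t',s['time'])
    for x,y,z,h in W:
        P=T(p,[(x/1e3,y/1e3,z/1e3)])[0]; a=p[2]+np.radians(h)
        best=None
        for k in(0,np.pi):
            xx=np.array([np.cos(a+k),np.sin(a+k),0]);zz=np.array([0,0,-1.])
            R=Ro.from_matrix(np.c_[xx,np.cross(zz,xx),zz]);rv=(R0.inv()*R).as_rotvec()
            if best is None or np.linalg.norm(rv)<np.linalg.norm(best):best=rv
        d=R0.inv().apply(P-s['tool_pos'])/.6
        print([*map(float,d.round(4)),*map(float,(best/np.pi).round(3)),c])
E
python3 - <<'E'
from h import *
plan([(-32,8,160,0),(-32,8,100,0)],.53)
print(Ro.from_rotvec(bot.read_state()['tcp_rot']).as_matrix().round(3))
E
```

```text
now [-274.6  535.9] 0.2551 F [-0.1 -0.7  0.2] w 1.0022175782136615 t 0.1
[-0.738, -0.6265, 0.1597, -0.001, -0.0, -0.139, 0.53]
[-0.7381, -0.6263, 0.2597, -0.001, -0.0, -0.139, 0.53]
[[-0.915  0.404 -0.001]
 [ 0.404  0.915 -0.002]
 [ 0.    -0.002 -1.   ]]
```

play_rows --commands '[[[-0.738, -0.626, 0.05, -0.001, 0, -0.139, 0.53], [-0.738, -0.626, 0.05, -0.001, 0, -0.139, 0.53], [-0.738, -0.626, 0.05, -0.001, 0, -0.139, 0.53], [-0.738, -0.626, 0.05, -0.001, 0, -0.139, 0.53], [-0.738, -0.626, 0.05, -0.001, 0, -0.139, 0.53], [-0.738, -0.626, 0.05, -0.001, 0, -0.139, 0.53], [-0.738, -0.626, 0.05, -0.001, 0, -0.139, 0.53], [-0.738, -0.626, 0.05, -0.001, 0, -0.139, 0.53]]]'

```text
time: 0.9
tool_pos: [0.4471, 0.2561, 0.2352]
tcp_rot: [-0.033, 3.141, 0.005]
wrist_force: [0.7, 0.5, 0.9]
width: 0.235
grip_force: 0.0
```

Run:
```python
from h import *
plan([(-32,8,180,0),(-32,8,100,0)],.53)
```

```text
now [-107.2  171.6] 0.2352 F [0.7 0.5 0.9] w 0.23472870817772337 t 0.9
[-0.1249, -0.273, 0.0913, 0.001, 0.0, 0.0, 0.53]
[-0.1249, -0.2734, 0.2246, 0.001, 0.0, 0.0, 0.53]
```

play_rows --commands '[[[-0.125, -0.273, 0.09, 0, 0, 0, 0.53], [-0.125, -0.273, 0.09, 0, 0, 0, 0.53], [-0.125, -0.273, 0.09, 0, 0, 0, 0.53], [-0.125, -0.273, 0.09, 0, 0, 0, 0.53], [-0.125, -0.273, 0.09, 0, 0, 0, 0.53], [-0.125, -0.273, 0.09, 0, 0, 0, 0.53]]]'

```text
time: 1.5
tool_pos: [0.5249, 0.0952, 0.1803]
tcp_rot: [0.029, -3.14, -0.005]
wrist_force: [-0.7, 0.2, -0.0]
width: 0.238
grip_force: 0.0
```

Run:
```python
from h import *
plan([(-32,8,100,0),(-32,8,96,0)],.53)
```

```text
now [-32.6   9.2] 0.1803 F [-0.7  0.2 -0. ] w 0.2380071996591294 t 1.5
[-0.0012, -0.0025, 0.1339, 0.001, -0.0, -0.001, 0.53]
[-0.0012, -0.0025, 0.1405, 0.001, -0.0, -0.001, 0.53]
```

play_rows --commands '[[[-0.001, -0.0025, 0.07, 0, 0, 0, 0.53], [-0.001, -0.0025, 0.125, 0, 0, 0, 0.53], [-0.001, -0.0025, 0.14, 0, 0, 0, 0.53], [-0.001, -0.0025, 0.14, 0, 0, 0, 0.53]]]'

```text
time: 1.9
tool_pos: [0.5243, 0.0958, 0.0959]
tcp_rot: [0.035, -3.138, -0.004]
wrist_force: [-0.7, -0.5, 0.8]
width: 0.239
grip_force: 0.0
```

Run:
```python
from h import *
plan([(-32,8,92,0)],.53)
a=bot.read_camera('side')[150:250,220:350];b=bot.read_camera('top')[140:260,180:336]
cv2.imwrite('pics/c1.png',np.vstack([cv2.resize(a,(520,300),interpolation=2)if 0 else cv2.resize(a,(390,300),interpolation=2),cv2.resize(b,(390,300),interpolation=2)]))
```

```text
now [-33.2   9.8] 0.0959 F [-0.7 -0.5  0.8] w 0.23889874681412576 t 1.9
[-0.002, -0.003, 0.0065, 0.001, -0.001, 0.001, 0.53]
```

View pics/c1.png

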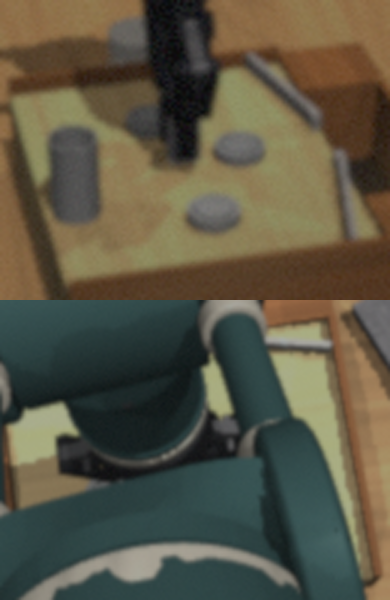

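The side crop shows the fingertips just above the deck at (180,160), behind the plug at (240,148). The arm hides the board in the top view. I'll probe down in small steps to find the deck.

play_rows --commands '[[[-0.001, -0.002, 0.002, 0, 0, 0, 0.53], [-0.001, -0.002, 0.004, 0, 0, 0, 0.53], [-0.001, -0.002, 0.006, 0, 0, 0, 0.53], [-0.001, -0.002, 0.006, 0, 0, 0, 0.53]]]'

```text
time: 2.4
tool_pos: [0.5269, 0.0936, 0.094]
tcp_rot: [-0.032, 3.14, 0.005]
wrist_force: [0.8, 0.4, 0.4]
width: 0.237
grip_force: 0.0
```

Run:
```python
from h import *
plan([(-32,8,90,0)],.53)
```

```text
now [-30.7   7.5] 0.094 F [0.8 0.4 0.4] w 0.23728895460076807 t 2.4
[0.0022, 0.0008, 0.0066, 0.001, 0.0, 0.0, 0.53]
```

play_rows --commands '[[[0, 0, 0.002, 0, 0, 0, 0.53], [0, 0, 0.003, 0, 0, 0, 0.53], [0, 0, 0.003, 0, 0, 0, 0.53]]]'

```text
time: 2.7
tool_pos: [0.5266, 0.0936, 0.0916]
tcp_rot: [-0.033, 3.141, 0.005]
wrist_force: [-0.0, -0.2, -0.1]
width: 0.233
grip_force: 0.0
```

play_rows --commands '[[[0, 0, 0.002, 0, 0, 0, 0.53], [0, 0, 0.003, 0, 0, 0, 0.53], [0, 0, 0.003, 0, 0, 0, 0.53]]]'

```text
time: 3.0
tool_pos: [0.5266, 0.0936, 0.0898]
tcp_rot: [-0.033, 3.141, 0.005]
wrist_force: [1.0, 0.1, -0.0]
width: 0.235
grip_force: 0.0
```

play_rows --commands '[[[-0.018, 0, 0, 0, 0, 0, 0.53], [-0.038, -0.003, 0, 0, 0, 0, 0.53], [-0.058, -0.006, 0, 0, 0, 0, 0.53], [-0.078, -0.009, 0, 0, 0, 0, 0.53], [-0.098, -0.0125, 0, 0, 0, 0, 0.53], [-0.115, -0.0125, 0, 0, 0, 0, 0.53], [-0.125, -0.0125, 0, 0, 0, 0, 0.53], [-0.125, -0.0125, 0, 0, 0, 0, 0.53]]]'

```text
time: 3.8
tool_pos: [0.603, 0.0877, 0.0901]
tcp_rot: [-0.033, 3.14, 0.005]
wrist_force: [-0.7, -0.1, 0.0]
width: 0.234
grip_force: 0.0
```

Run:
```python
from h import *
plan([(50,0,90,0)],.53)
a=bot.read_camera('side')[150:270,220:390]
cv2.imwrite('pics/c2.png',cv2.resize(a,(680,480),interpolation=2))
```

```text
now [45.3  0.1] 0.0901 F [-0.7 -0.1  0. ] w 0.23445255919884697 t 3.8
[-0.0079, -0.0002, 0.0001, 0.001, 0.0, 0.0, 0.53]
```

View pics/c2.png

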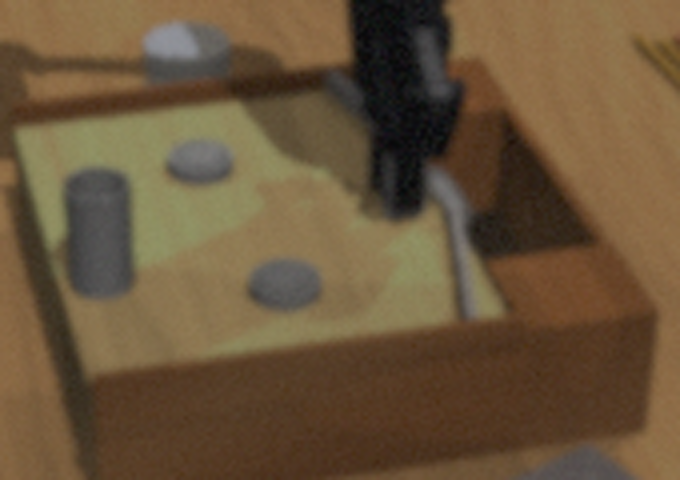

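The plug shows in the gate at (445,190) in the crop, just at the drop. It needs a few more millimetres.

play_rows --commands '[[[-0.005, 0, 0, 0, 0, 0, 0.53], [-0.01, 0, 0, 0, 0, 0, 0.53], [-0.01, 0, 0, 0, 0, 0, 0.53], [0.02, 0, 0, 0, 0, 0, 0.53], [0.02, 0, -0.06, 0, 0, 0, 0.53], [0.02, 0, -0.06, 0, 0, 0, 0.53]]]'

```text
time: 4.45
tool_pos: [0.5923, 0.0877, 0.1303]
tcp_rot: [-0.033, 3.134, 0.006]
wrist_force: [1.2, 0.8, 0.5]
width: 0.234
grip_force: 0.0
```

Run:
```python
from h import *
plan([(-60,-87,126,35),(-60,-87,90,35)],.53)
a=bot.read_camera('side')[150:270,220:390]
cv2.imwrite('pics/c3.png',cv2.resize(a,(680,480),interpolation=2))
```

```text
now [34.6  0.3] 0.1303 F [1.2 0.8 0.5] w 0.2337959836002148 t 4.45
[0.1579, -0.1454, 0.0055, 0.0, 0.003, -0.194, 0.53]
[0.1583, -0.1457, 0.0655, 0.0, 0.003, -0.194, 0.53]
```

View pics/c3.png

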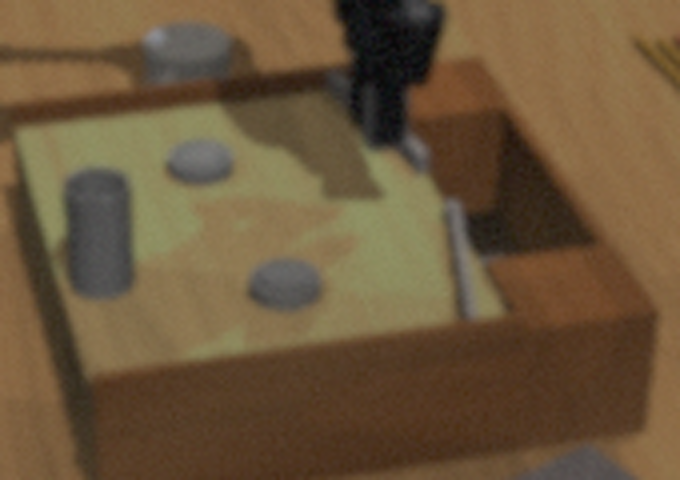

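The first plug has dropped into the slot, with its edge just visible at (490,260). The second plug on the deck hasn't moved.

```bash
cat >> h.py <<'E'
def disc(L,z,c=.53,o=24.7):
    plan([(x-o*np.cos(np.radians(h)),y-o*np.sin(np.radians(h)),z,h) for x,y,h in L],c)
E
python3 - <<'E'
from h import *
plan([(-59,-93,130,40),(-59,-93,90,40)],.53)
E
```

```text
now [34.2  0.2] 0.129 F [-0.5 -0.5 -0.1] w 0.23635962054603735 t 4.5
[0.1554, -0.1553, -0.0032, 0.0, 0.002, -0.222, 0.53]
[0.1558, -0.1555, 0.0634, 0.0, 0.002, -0.222, 0.53]
```

play_rows --commands '[[[0.155, -0.155, -0.005, 0, 0.002, -0.222, 0.53], [0.155, -0.155, -0.005, 0, 0.002, -0.222, 0.53], [0.155, -0.155, -0.005, 0, 0.002, -0.222, 0.53], [0.155, -0.155, -0.005, 0, 0.002, -0.222, 0.53], [0.155, -0.155, -0.005, 0, 0.002, -0.222, 0.53], [0.155, -0.155, 0.03, 0, 0.002, -0.222, 0.53], [0.155, -0.155, 0.062, 0, 0.002, -0.222, 0.53], [0.155, -0.155, 0.062, 0, 0.002, -0.222, 0.53]]]'

```text
time: 5.3
tool_pos: [0.5005, -0.0076, 0.0893]
tcp_rot: [1.103, -2.94, -0.002]
wrist_force: [-0.0, -0.8, 0.4]
width: 0.238
grip_force: 0.0
```

Run:
```python
from h import *
disc([(-37,-75,40),(-26.5,-66,40),(-15,-56,40),(-4,-47,40),(7,-37,40),(17,-28,40),(25,-20,40),(25,-20,40)],90)
```

```text
now [-59.1 -93.1] 0.0893 F [-0.  -0.8  0.4] w 0.2376923909880456 t 5.3
[-0.0065, -0.0006, -0.0012, 0.001, -0.0, -0.0, 0.53]
[-0.0296, -0.0003, -0.0012, 0.001, -0.0, -0.0, 0.53]
[-0.055, 0.0001, -0.0013, 0.001, -0.0, -0.0, 0.53]
[-0.0786, -0.0002, -0.0013, 0.001, -0.0, -0.0, 0.53]
[-0.1034, 0.0008, -0.0013, 0.001, -0.0, -0.0, 0.53]
[-0.1258, 0.0016, -0.0013, 0.001, -0.0, -0.0, 0.53]
[-0.1446, 0.0032, -0.0014, 0.001, -0.0, -0.0, 0.53]
[-0.1446, 0.0032, -0.0014, 0.001, -0.0, -0.0, 0.53]
```

play_rows --commands '[[[-0.015, 0, -0.001, 0, 0, 0, 0.53], [-0.035, 0, -0.001, 0, 0, 0, 0.53], [-0.055, 0, -0.001, 0, 0, 0, 0.53], [-0.08, 0, -0.001, 0, 0, 0, 0.53], [-0.105, 0.001, -0.001, 0, 0, 0, 0.53], [-0.125, 0.002, -0.001, 0, 0, 0, 0.53], [-0.145, 0.003, -0.001, 0, 0, 0, 0.53], [-0.145, 0.003, -0.001, 0, 0, 0, 0.53]]]'

```text
time: 6.1
tool_pos: [0.5647, 0.052, 0.0892]
tcp_rot: [1.104, -2.939, -0.003]
wrist_force: [1.2, 2.9, 3.6]
width: 0.236
grip_force: 1.7
```

Run:
```python
from h import *
disc([(31,-15,34),(38,-10,27),(45,-5,19),(51,-2,11),(57,0,4),(63,0,0),(68,0,0),(75,0,0)],90)
a=bot.read_camera('side')[150:270,220:390]
cv2.imwrite('pics/c4.png',cv2.resize(a,(680,480),interpolation=2))
```

```text
now [  6.3 -34.8] 0.0892 F [1.2 2.9 3.6] w 0.2358595441216288 t 6.1
[-0.0118, 0.0032, -0.0013, 0.001, -0.001, 0.034, 0.53]
[-0.0269, 0.007, -0.0014, 0.001, -0.001, 0.072, 0.53]
[-0.0429, 0.0114, -0.0014, 0.001, -0.001, 0.117, 0.53]
[-0.0562, 0.014, -0.0014, 0.001, -0.001, 0.161, 0.53]
[-0.0687, 0.0143, -0.0014, 0.001, -0.001, 0.2, 0.53]
[-0.0781, 0.0102, -0.0014, 0.001, -0.001, 0.222, 0.53]
[-0.0845, 0.0048, -0.0014, 0.001, -0.001, 0.222, 0.53]
[-0.0934, -0.0027, -0.0015, 0.001, -0.001, 0.222, 0.53]
```

View pics/c4.png

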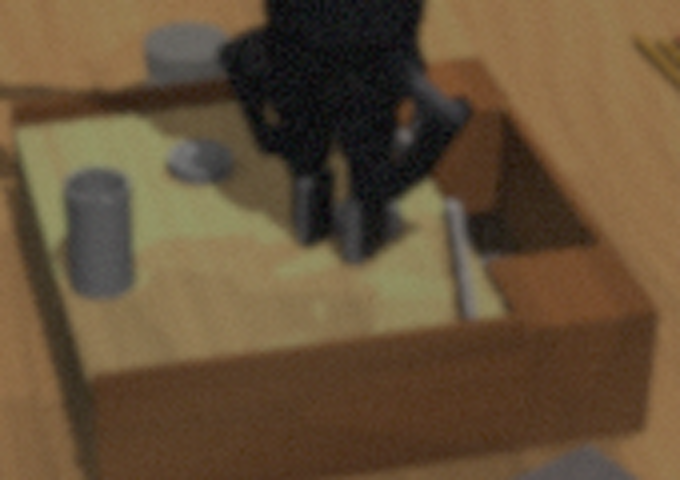

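The second plug has left its old spot and is cradled ahead of the fingers near (395,222), partly hidden. The grip reads 1.7 N, so there's contact. Next comes the turn into the gate.

play_rows --commands '[[[-0.012, 0.003, -0.001, 0, 0, 0.034, 0.53], [-0.027, 0.007, -0.001, 0, 0, 0.072, 0.53], [-0.043, 0.011, -0.001, 0, 0, 0.117, 0.53], [-0.056, 0.014, -0.001, 0, 0, 0.161, 0.53], [-0.069, 0.014, -0.001, 0, 0, 0.2, 0.53], [-0.078, 0.01, -0.001, 0, 0, 0.222, 0.53], [-0.0845, 0.005, -0.001, 0, 0, 0.222, 0.53], [-0.0935, -0.0025, -0.001, 0, 0, 0.222, 0.53]]]'

```text
time: 6.95
tool_pos: [0.6035, 0.0869, 0.0892]
tcp_rot: [0.033, -3.13, -0.001]
wrist_force: [-7.1, 0.2, 11.1]
width: 0.236
grip_force: 5.3
```

Run:
```python
from h import *
disc([(75,0,0),(77,0,0),(50,0,0)],90)
a=bot.read_camera('side')[150:270,220:390]
cv2.imwrite('pics/c5.png',cv2.resize(a,(680,480),interpolation=2))
```

```text
now [45.8 -0.7] 0.0892 F [-7.1  0.2 11.1] w 0.2355927809757684 t 6.95
[-0.0075, 0.0011, -0.0015, 0.0, -0.004, 0.0, 0.53]
[-0.0109, 0.0011, -0.0015, 0.0, -0.004, 0.0, 0.53]
[0.0341, 0.0012, -0.001, 0.0, -0.004, 0.0, 0.53]
```

View pics/c5.png

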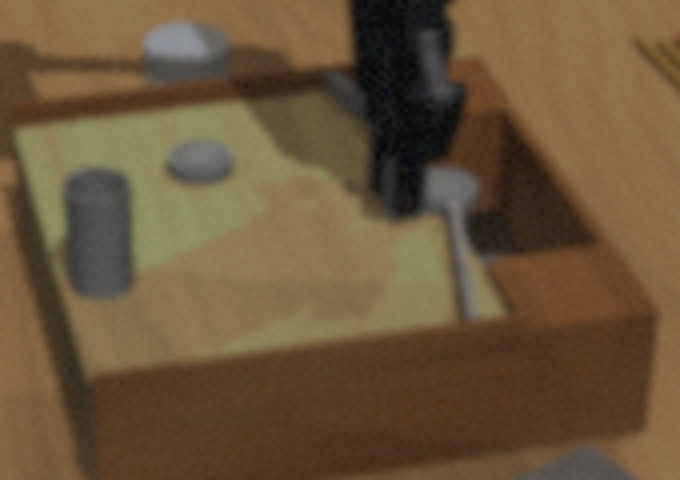

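The plug lies in the gate at (450,188) in the crop, about at the edge. I'll push it a few more millimetres.

play_rows --commands '[[[-0.004, 0.001, -0.001, 0, 0, 0, 0.53], [-0.008, 0.001, -0.0015, 0, 0, 0, 0.53], [-0.008, 0.001, -0.0015, 0, 0, 0, 0.53], [0.03, 0.001, -0.0015, 0, 0, 0, 0.53], [0.03, 0.001, -0.06, 0, 0, 0, 0.53], [0.03, 0.001, -0.06, 0, 0, 0, 0.53]]]'

```text
time: 7.6
tool_pos: [0.5904, 0.0874, 0.1286]
tcp_rot: [-0.033, 3.141, 0.002]
wrist_force: [1.5, -0.5, 0.6]
width: 0.237
grip_force: 0.0
```

Run:
```python
from h import *
plan([(-74,83,130,-40),(-74,83,90.5,-40)],.53)
a=bot.read_camera('side')[150:270,220:390]
cv2.imwrite('pics/c6.png',cv2.resize(a,(680,480),interpolation=2))
```

```text
now [32.7  0. ] 0.1286 F [ 1.5 -0.5  0.6] w 0.23650318404174853 t 7.6
[0.1778, 0.1384, -0.0022, 0.001, 0.0, 0.222, 0.53]
[0.1778, 0.1383, 0.0636, 0.001, 0.0, 0.222, 0.53]
```

View pics/c6.png

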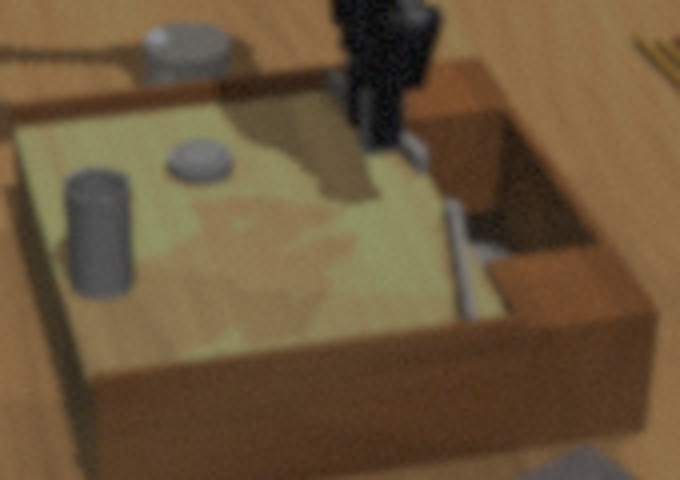

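The second plug is in the slot at (490,252). Now the third.

play_rows --commands '[[[0.178, 0.138, -0.005, 0, 0, 0.222, 0.53], [0.178, 0.138, -0.005, 0, 0, 0.222, 0.53], [0.178, 0.138, -0.005, 0, 0, 0.222, 0.53], [0.178, 0.138, -0.005, 0, 0, 0.222, 0.53], [0.178, 0.138, -0.005, 0, 0, 0.222, 0.53], [0.178, 0.138, 0.03, 0, 0, 0.222, 0.53], [0.178, 0.138, 0.062, 0, 0, 0.222, 0.53], [0.178, 0.138, 0.062, 0, 0, 0.222, 0.53]]]'

```text
time: 8.45
tool_pos: [0.4813, 0.1681, 0.0892]
tcp_rot: [-1.041, -2.961, -0.001]
wrist_force: [0.8, 0.2, -0.4]
width: 0.235
grip_force: 0.0
```

Run:
```python
from h import *
disc([(-52,65,-40),(-42,56.5,-40),(-30,46.5,-40),(-19,37,-40),(-6,26,-40),(5,17,-40),(12,11,-40),(12,11,-40)],90.5)
```

```text
now [-74.7  83. ] 0.0892 F [ 0.8  0.2 -0.4] w 0.23491301340300744 t 8.45
[-0.0071, 0.0014, -0.0022, -0.0, -0.001, 0.0, 0.53]
[-0.029, 0.0012, -0.0022, -0.0, -0.001, 0.0, 0.53]
[-0.055, 0.0012, -0.0023, -0.0, -0.001, 0.0, 0.53]
[-0.0792, 0.0009, -0.0024, -0.0, -0.001, 0.0, 0.53]
[-0.1076, 0.0007, -0.0025, -0.0, -0.001, 0.0, 0.53]
[-0.1313, 0.001, -0.0025, -0.0, -0.001, 0.0, 0.53]
[-0.1467, 0.0008, -0.0026, -0.0, -0.001, 0.0, 0.53]
[-0.1467, 0.0008, -0.0026, -0.0, -0.001, 0.0, 0.53]
```

play_rows --commands '[[[-0.015, 0.001, -0.002, 0, 0, 0, 0.53], [-0.035, 0.001, -0.002, 0, 0, 0, 0.53], [-0.055, 0.001, -0.002, 0, 0, 0, 0.53], [-0.08, 0.001, -0.002, 0, 0, 0, 0.53], [-0.105, 0.001, -0.002, 0, 0, 0, 0.53], [-0.13, 0.001, -0.0025, 0, 0, 0, 0.53], [-0.147, 0.001, -0.0025, 0, 0, 0, 0.53], [-0.147, 0.001, -0.0025, 0, 0, 0, 0.53]]]'

```text
time: 9.25
tool_pos: [0.5505, 0.1117, 0.0898]
tcp_rot: [-1.044, -2.959, 0.001]
wrist_force: [0.6, 1.0, -0.1]
width: 0.239
grip_force: 0.0
```

Run:
```python
from h import *
disc([(20,6,-34),(28,3,-27),(36,1,-19),(44,0,-11),(52,0,-4),(60,0,0),(68,0,0),(75,0,0)],90.5)
```

```text
now [-6.7 25.2] 0.0898 F [ 0.6  1.  -0.1] w 0.23935885232460846 t 9.25
[-0.0137, -0.0002, -0.0012, -0.001, -0.001, -0.033, 0.53]
[-0.0279, -0.0004, -0.0012, -0.001, -0.001, -0.072, 0.53]
[-0.042, 0.0001, -0.0013, -0.0, -0.001, -0.117, 0.53]
[-0.0557, 0.0022, -0.0013, -0.0, -0.001, -0.161, 0.53]
[-0.0686, 0.0065, -0.0014, -0.0, -0.001, -0.2, 0.53]
[-0.0806, 0.0128, -0.0014, -0.0, -0.001, -0.222, 0.53]
[-0.0908, 0.0214, -0.0015, -0.0, -0.001, -0.222, 0.53]
[-0.0997, 0.0289, -0.0015, -0.0, -0.001, -0.222, 0.53]
```

Run:
```python
from h import *
a=bot.read_camera('side');g=cv2.cvtColor(a,cv2.COLOR_BGR2HSV)
for q in[(-42,56.5),(13,11),(20,5),(-26,-65),(30,-50)]:
    u,v=proj('side',T(p,[(q[0]/1e3,q[1]/1e3,.071)]))[0].round().astype(int)
    print(q,u,v,a[v-1:v+2,u-2:u+3].mean((0,1)).round())
m=(g[160:240,230:350,1]<70)
for r in m[::3]:print(''.join('#' if x else '.' for x in r))
```

```text
(-42, 56.5) 270 189 [ 60.  88. 102.]
(13, 11) 301 197 [111. 113. 114.]
(20, 5) 305 198 [107. 108. 109.]
(-26, -65) 291 219 [ 94. 138. 142.]
(30, -50) 317 211 [ 91. 132. 142.]
..........................##############################.#..#.###.####.#.#..............................................
..........................##############################.#.###..###.##.####.............................................
..........................##################################.###.#####..##..............................................
...........................###############.############.###.#.#####.####.####...........................................
...........................................####.##.#####..###..#.###############........................................
............................................##.####.##.#..#.#.#####.##......#######.....................................
.............................................##........#..#.##########.........#########................................
...............................................#.#.####.#.#.##.#######........
[... 1641 characters left out ...]
................................................................................####...........
.........................................................................................................####...........
...........................................................................................................##...........
........................................................................................................................
........................................................................................................................
........................................................................................................................
```

Image code finds the plug in the cradle near feeder (15,8), and its old spot is now bare deck. On to the turn and the final push.

play_rows --commands '[[[-0.014, 0, -0.001, 0, 0, -0.033, 0.53], [-0.028, 0, -0.001, 0, 0, -0.072, 0.53], [-0.042, 0, -0.001, 0, 0, -0.117, 0.53], [-0.056, 0.002, -0.001, 0, 0, -0.161, 0.53], [-0.0685, 0.0065, -0.001, 0, 0, -0.2, 0.53], [-0.0805, 0.013, -0.001, 0, 0, -0.222, 0.53], [-0.091, 0.0215, -0.001, 0, 0, -0.222, 0.53], [-0.0965, 0.0265, -0.001, 0, 0, -0.222, 0.53]]]'

```text
time: 10.1
tool_pos: [0.6044, 0.0894, 0.0901]
tcp_rot: [0.03, -3.136, -0.002]
wrist_force: [-0.3, -0.5, 1.2]
width: 0.237
grip_force: 0.3
```

Run:
```python
from h import *
disc([(75,0,0),(77,0,0),(50,0,0)],90.5)
```

```text
now [46.7  1.8] 0.0901 F [-0.3 -0.5  1.2] w 0.2367959722796568 t 10.1
[-0.0059, -0.003, -0.0007, 0.0, -0.002, -0.0, 0.53]
[-0.0093, -0.003, -0.0007, 0.0, -0.002, -0.0, 0.53]
[0.0357, -0.003, -0.0005, 0.0, -0.002, -0.0, 0.53]
```

play_rows --commands '[[[-0.004, -0.003, -0.001, 0, 0, 0, 0.53], [-0.0075, -0.003, -0.001, 0, 0, 0, 0.53], [-0.0075, -0.003, -0.001, 0, 0, 0, 0.53], [0.036, -0.003, -0.001, 0, 0, 0, 0.53], [0.036, -0.003, -0.1, 0, 0, 0, 0.53], [0.15, -0.003, -0.2, 0, 0, 0, 0.53], [0.25, -0.003, -0.25, 0, 0, 0, 0.53], [0.25, 0.2, -0.25, 0, 0, 0, 0.53]]]'

```text
time: 10.9
tool_pos: [0.4859, 0.1263, 0.221]
tcp_rot: [0.024, -3.14, 0.001]
wrist_force: [1.0, 0.1, -0.1]
width: 0.235
grip_force: 0.0
```

play_rows --commands '[[[0, 0.3, 0, 0, 0, 0, 0.53], [0, 0.3, 0, 0, 0, 0, 0.53], [0, 0.3, 0, 0, 0, 0, 0.53], [0, 0.3, 0, 0, 0, 0, 0.53], [0, 0.3, 0, 0, 0, 0, 0.53], [0, 0.3, 0, 0, 0, 0, 0.53]]]'

```text
time: 11.5
tool_pos: [0.4826, 0.3094, 0.218]
tcp_rot: [0.035, -3.136, 0.0]
wrist_force: [0.3, -0.0, -0.6]
width: 0.231
grip_force: 0.0
```

Run:
```python
from h import *
s=bot.read_state();print(s['time'],s['tool_pos'])
a=bot.read_camera('side')[140:270,220:390];b=bot.read_camera('top')[110:285,130:390]
cv2.imwrite('pics/c7.png',np.hstack([cv2.resize(a,(350,268),interpolation=2),cv2.resize(b,(398,268),interpolation=2)]))
```

```text
11.5 [0.48261261 0.309359   0.21798178]
```

View pics/c7.png

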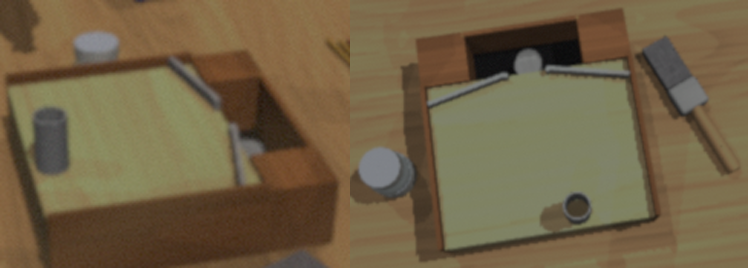

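The deck is clear, and the tube, jar and brush haven't moved. The top view shows plug metal in the slot at (528,62), but the discs overlap, so I'll check the slot numerically.

Run:
```python
from h import *
b=np.mean([bot.read_camera('top').astype(float) for _ in range(6)],0)
sl=T(p,[(.070,.071,.064),(.070,-.071,.064),(.128,.071,.064),(.128,-.071,.064),(.128,0,.006),(.09,0,.006)]);print(proj('top',sl).round(1))
g=b[130:168,205:285].mean(2)
for i,r in enumerate(g):print(130+i,' '.join('%3d'%x for x in r[20:62:1]))
a=np.mean([bot.read_camera('side').astype(float) for _ in range(6)],0)
print(proj('side',sl).round(1))
for i,r in enumerate(a[190:226,325:372].mean(2)):print(190+i,' '.join('%3d'%x for x in r))
```

```text
[[208.7 162.9]
 [282.9 152.3]
 [205.4 134.3]
 [278.6 124.1]
 [245.  140.3]
 [247.3 157.7]]
130  57  53  50  48  45  43  39  38  35  31  31  30  29  28  29  29  28  27  27  28  28  28  27  28  27  27  27  27  28  27  28  27  27  28  28  27  27  28  27  26  27  27
131  38  35  32  30  30  30  29  29  28  27  27  27  27  28  28  27  27  27  28  27  26  27  27  27  27  27  27  27  26  27  27  26  27  26  27  28  28  27  27  27  27  27
132  29  27  27  27  27  27  27  28  28  27  27  28  27  27  28  28  28  27  27  27  28  27  27  26  26  26  26  25  26  26  27  26  27  27  28  27  27  27  28  27  28  27
133  27  28  27  28  28  27  28  28  28  28  29  28  28  28  28  27  28  28  28  27  27  27  27  26  26  27  27  26  27  26  27  27  28  27  27  28  27  27  27  28  27  27
134  28  28  28  28  28  28  28  28  29  28  30  29  28  29  29  28  28  29  28  28  27  27  27  27  27  28  27  26  27  28  28  27  29  27  27  28  28  28  27  28  28  27
135  29  28  28  28  29  28  29  28  28  29  29  28  28  28  28  28  28  28  27  28  28  28  27  26  27  27  27  28  27  27  27  28  28  27  28  27  
[... 11829 characters left out ...]
 110 102  88  73  67  70  75  75  74  74  75  77  78  81  81  80  80  80  77  77  78  79  79  81  80  79  80  78  79  74  72
223 118 118 118 119 118 117 116 107  90  74  80  98 109 116 117 117 114 109  98  84  72  68  72  74  74  74  76  75  77  79  80  81  79  79  78  78  78  79  80  81  80  79  79  80  77  76  72
224 120 119 118 117 117 118 116 108  90  72  76  95 108 115 117 116 115 114 107  95  78  67  69  73  72  74  73  75  76  77  80  81  81  80  78  80  78  78  80  78  81  81  79  78  76  75  72
225 119 118 118 118 116 116 113 106  89  72  73  93 109 114 116 116 117 116 113 104  84  66  62  68  73  73  73  75  75  76  79  80  80  80  79  79  77  77  78  79  79  80  79  77  76  76  73
```

Run:
```python
from h import *
t=np.linspace(0,2*np.pi,73)
for z in(.014,.022,.030,.045,.06,.072):
    c=inv(p,ray('top',[(245.9,150.4)],z))[0]
    C=T(p,np.c_[c[0]+.017*np.cos(t),c[1]+.017*np.sin(t),0*t+z])
    a=proj('top',C);b=proj('side',C)
    print(z,(c*1e3).round(1),'top w',np.ptp(a[:,0]).round(1),'rows',a[:,1].min().round(1),a[:,1].max().round(1),'side cols',b[:,0].min().round(1),b[:,0].max().round(1),'rows',b[:,1].min().round(1),b[:,1].max().round(1))
```

```text
0.014 [103.    0.5] top w 16.7 rows 142.5 158.4 side cols 335.7 352.1 rows 213.1 222.0
0.022 [100.    0.2] top w 16.9 rows 142.4 158.5 side cols 334.5 351.0 rows 210.2 219.0
0.03 [97.  -0.2] top w 17.1 rows 142.3 158.5 side cols 333.4 349.9 rows 207.2 216.0
0.045 [91.4 -0.9] top w 17.4 rows 142.2 158.7 side cols 331.2 347.8 rows 201.6 210.4
0.06 [85.8 -1.6] top w 17.7 rows 142.0 158.9 side cols 328.9 345.7 rows 195.9 204.6
0.072 [81.3 -2.1] top w 18.0 rows 141.9 159.0 side cols 327.1 344.0 rows 191.2 199.8
```

Triangulating both views puts the top disc's upper face at z ≈ 30 mm. That matches three 8 mm plugs stacked on the 6 mm slot floor, so all three are in.

```bash
python3 -c "
from workcell import bot
print(bot.finish_job())"
```

```text
the job is handed in; nothing more can be done
None
```

I swept all three plugs through the gate one at a time and they lie stacked in the slot, with the tube, jar and brush left where they were; the job is handed in at about 12 s of robot time.

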